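# Hang the sieve hoop on its keeper hook

## Robot

A 7-joint arm with a two-finger parallel gripper is mounted at the origin on the work surface. World frame = base frame: x ahead of the robot, y to its left, z up, the work surface at z = 0. Lengths are in mm, angles in rad, forces in N, time in s.
With the tool pointing down it reaches from about 400 to 875 mm from the base axis. Payload 19.3 kg.
Tool frame: the origin (TCP) lies between the finger pads; the fingertips stand 22 mm ahead of it and the grasp point (between the pads) lies 3 mm ahead of it; z points along the fingers, y is the direction in which the jaws open and shut (so a half turn about z gives the same grasp; the last joint's range is limited). The gripper opens to 85 mm and grips with 20 to 120 N. Pads are 22 mm wide; open, the fingers measure 114 mm over their backs; the gripper's body (76 mm by 85 mm) begins 54 mm behind the grasp point. The pads swing forward as they close: fully open they stand 13 mm farther back than shut.
Start: joints at [-1.316, 0.521, -0.036, 1.599, 0.021, 1.021, -0.113], TCP at [199.468, 592.307, 253.291] pointing down, gripper open.
Joint ranges: [-2.91, 2.91], [-0.3, 2.13], [-1.5, 1.42], [0.17, 2.43], [-1.26, 4.41], [0.16, 1.93], [-2.52, 2.52]. Speed limits (rad/s): [1.89, 1.89, 2.39, 2.39, 3.01, 3.01, 3.01].

## Interface

Orientations are given as a 3x3 rotation matrix whose columns are the frame's x, y, z axes.
In Python, from station import env gives the robot as it stands.
- The arm moves only by the shell command python3 -m inch 'ROWS'. ROWS is JSON, a list of rows, each a list of 3 entries, a list of its own where there are three numbers: the shift along the tool's x, y, z in cm, then the turn, a rotation vector about the tool's x, y, z in degrees, then the closure, from -1 (fully open) to 1 (shut). A call has 1 to 5 rows; each row shifts and turns the commanded pose from where the row before left it, along the tool's axes as they then stand; what a row does not reach is not made up. A row lasts 1/10 s, in which the tool goes at most 50 mm and 8.59 degrees, less where a joint would pass 70% of its speed; a pose out of reach is approached as far as the arm can. A call with a gripper value outside its range is refused whole. The fingers move at their own pace and stop on an object; the grip force is fixed at half the most. Time passes only in rows, so rows that do not move let the fingers close. It gives the time, the measured TCP pose, the force and the opening at its end, in the units of the state.
- env.read_state(): the state, without advancing time (a new reading comes with each control period).
- env.read_camera(name): name is "scene" or "side" or "wrist"; returns a dict with "pixels" (420x560x3 uint8, red, green, blue), "intrinsics" (3x3 intrinsics, pixels), "rvec" (rotation vector, rad) and "tvec" (3), from world to camera coordinates, as OpenCV has them. Camera axes: x right, y down, z forward; pixel columns grow to the right and rows downward; lengths in mm; the calibration is good to about 2 mm. The wrist camera is an equidistant fisheye: a pixel r from the principal point sees the ray r / f radians off the axis. A picture is of the moment at which its call begins. There is no depth.
- env.sign_off(): hands the job in, once; it reports no verdict.
The state is a dict: "t": time; "qpos": joint angles; "joint_velocities": joint speeds; "joint_torque": joint torques, N m; "tool_pos": TCP position; "tcp_rot": TCP orientation; "contact_force": force on the tool from outside, world axes, zero at the start; "ft_torque": the same for the moment, N m; "gripper_width": finger opening in mm.
Only numpy, scipy, OpenCV 4.12 (cv2) and the standard library are available. Lean on these libraries where they do the work, as an engineer would, in place of code of your own. Each camera call takes 0.05 s, during which the arm holds its last target.

## Task

Lift the aluminium sieve hoop out of its rack by the rim and hang it on the J-hook of the bench stand: put the hook through the hoop, press the rim down past the hook's sprung keeper until the keeper snaps shut above it, and let the hoop down until it rests in the hook before you let go, so that it hangs there freely and still. Go gently: never load the hook stand with more than about 20 N, and leave the other things on the bench where they are.

Things in the scene. Friction and masses are not known exactly. Their poses are not given: they have to be found in the camera images.
- hoop_center (a point): centre of the aluminium hoop, a plain ring of 12 mm round tube on edge in the rack: 180 mm outside diameter, 156 inside, 0.17 to 0.25 kg. x axis = the hoop's axle (level within 2 degrees at the start); z is up at the start. The tube's middle is 84 mm above this point at the highest part of the rim; pinch it there from above across the tube, along the axle. The hoop then hangs below the grip.
- rack: fixed white plastic rack, 120 x 200 mm, origin at the centre of its underside. The hoop stands on its floor, 18 mm above the bench, in a slot along the rack's y axis, 14 mm wide, between two pairs of uprights 80 mm high, 75 mm either side of the middle. Lift the hoop straight up by 70 mm to clear it.
- stand: stand with the J-hook. Origin on the bench below the saddle's middle; x from the mouth to the post, z up. The hook is a U of 10 mm bar in the plane y = 0, open upward: flat saddle between the free tip (inner face x = -18 mm) and the shank (x = +24 mm). The saddle's height is set anew each time and NOT measured: 190 to 245 mm above the bench, to be found by feel or eye.
- rim_line (a point): point on the bench 5 mm to the -x side of the stand's origin (axes as the stand): the middle of the rim's tube belongs above it on the way down. The tip leans outward at its top, 65 mm above the saddle, x = -37 mm. Bring the hoop from the -x side, axle along x, rim higher than the tip, fingers pinching the rim some 30 mm to one side (y) of the hook; then straight down.
- post_top (a point): top of the stand's post, 16 mm thick, 315 mm above the bench, 90 mm to the +x side of the saddle's middle. The hook's level arm runs to it, arm top 61 mm and clamp block top 71 mm above the saddle; the clamp does not slip. The dark base is 16 mm high, x = 40 to 170 mm from the stand's origin, 120 mm wide. A hoop let go off balance sways for 5 to 10 s.
- keeper (a joint): keeper's angle, rad, 0 = shut: a 5 mm bar hinged on the shank 46 mm above the saddle, level across the mouth to near the tip. Swings only down (to 1.4), springs back: 0.2 N m/rad, 0.006 N m preload; the hoop's weight alone cannot pass. Pushed with 4 to 8 N the rim slips off its end at about 1 rad, then the keeper snaps shut over it; the hand goes down 35 to 50 mm from first touch to the saddle.
- beaker_front: small glass beaker, 48 mm across, 65 mm high, standing between rack and stand; origin under its foot. Leave it standing.
- reagent_bottle: small amber bottle, 48 mm across, 100 mm high, standing farther back between rack and stand; origin under its foot. Leave it standing.
- beaker_left: glass beaker, 54 mm across, 75 mm high, at the left of the bench; origin under its foot. Leave it.
- mug: white porcelain mug, 70 mm across, 80 mm high, at the right of the bench; origin under its foot. Leave it.

How it is judged:
By the outcome, as a careful person would: the job done as asked, in the order asked, and still so for the second after the job is handed in, with the robot touching nothing.
It also fails if it takes over 72 s, if anything falls off the work surface, if the arm or the gripper's body presses on something with over 40 N, if the wrist force passes 120 N, or if a joint passes its speed limit or range.

## Working session

There is one attempt and no reset: what is moved stays moved. The work goes in short steps, Python scripts to look and compute and a shell command to move; the robot and the scene stay as the last step left them, time stands still between calls to the robot, and variables do not carry over. Pictures are saved under pics/ and viewed, and the job is handed in when it is done.

```bash
ls; mkdir -p pics; python3 - <<'E'
from station import env
import cv2,numpy as np,pickle
s=env.read_state()
print({k:np.round(v,3).tolist() for k,v in s.items()})
for n in ["scene","side","wrist"]:
    c=env.read_camera(n); cv2.imwrite(f"pics/{n}0.png",c["pixels"][:,:,::-1]); pickle.dump(c,open(f"{n}0.pkl","wb"))
    R=cv2.Rodrigues(np.array(c["rvec"],float))[0]; print(n,np.round(-R.T@np.array(c["tvec"]),0), np.round(R,2).tolist(),np.array(c["intrinsics"]).tolist())
E
```

```text
pics
{'t': 0.0, 'qpos': [-1.316, 0.522, -0.036, 1.6, 0.021, 1.021, -0.113], 'joint_velocities': [-0.0, -0.001, 0.001, -0.001, -0.002, -0.0, 0.0], 'joint_torque': [-0.0, -92.71, 1.98, -36.992, 0.018, 0.008, -0.0], 'tool_pos': [199.369, 592.028, 252.72], 'tcp_rot': [[-0.948, 0.319, -0.0], [0.319, 0.948, -0.001], [-0.0, -0.001, -1.0]], 'contact_force': [0.447, 0.214, -1.173], 'ft_torque': [0.018, -0.006, 0.014], 'gripper_width': 85.493}
scene [1209.   37. 1039.] [[-0.1, 0.99, 0.0], [0.78, 0.08, -0.62], [-0.62, -0.06, -0.78]] [[415.6595584668877, 0.0, 274.1351778676261], [0.0, 415.6595584668877, 206.4817292558552], [0.0, 0.0, 1.0]]
side [  416. -1114.  1383.] [[0.99, -0.16, -0.02], [-0.13, -0.73, -0.68], [0.09, 0.67, -0.74]] [[489.53627707156767, 0.0, 280.67362573813364], [0.0, 489.53627707156767, 211.25870182165463], [0.0, 0.0, 1.0]]
wrist [131. 615. 372.] [[0.32, 0.95, -0.0], [0.91, -0.31, 0.29], [0.27, -0.09, -0.96]] [[325.19226210127806, 0.0, 274.99176447556073], [0.0, 325.19226210127806, 210.21165010153112], [0.0, 0.0, 1.0]]
```

View pics/scene0.png

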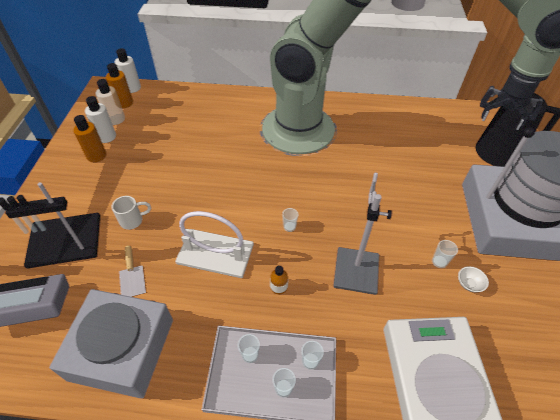

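View pics/side0.png

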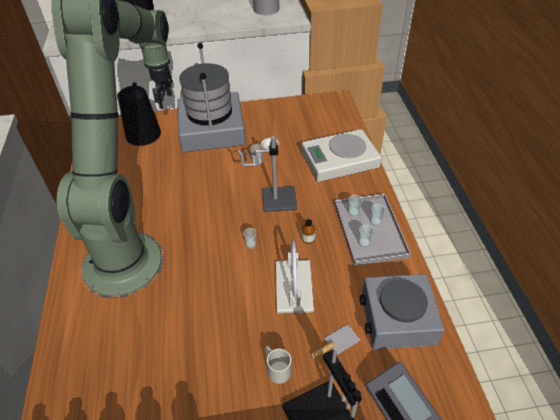

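View pics/wrist0.png

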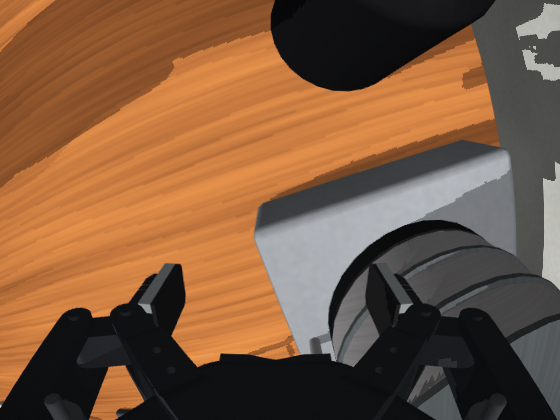

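Scene view: hoop in the white rack around (213,240), stand post at ~(370,230) with clamp at (375,212), beaker_front (290,220), bottle (279,283). Side view: hoop edge-on around (294,280), hook at about (255,155). Zooming in on each.

```bash
python3 - <<'E'
import cv2
a=cv2.imread("pics/scene0.png");b=cv2.imread("pics/side0.png")
def z(im,x0,y0,x1,y1,k,n): cv2.imwrite("pics/"+n,cv2.resize(im[y0:y1,x0:x1],None,fx=k,fy=k,interpolation=cv2.INTER_CUBIC))
z(a,165,195,265,285,8,"zs_hoop.png");z(a,325,160,425,300,4,"zs_stand.png")
z(b,255,225,335,325,6,"zd_hoop.png");z(b,220,125,310,215,6,"zd_stand.png")
E
```

```text
(no output)
```

View pics/zs_hoop.png

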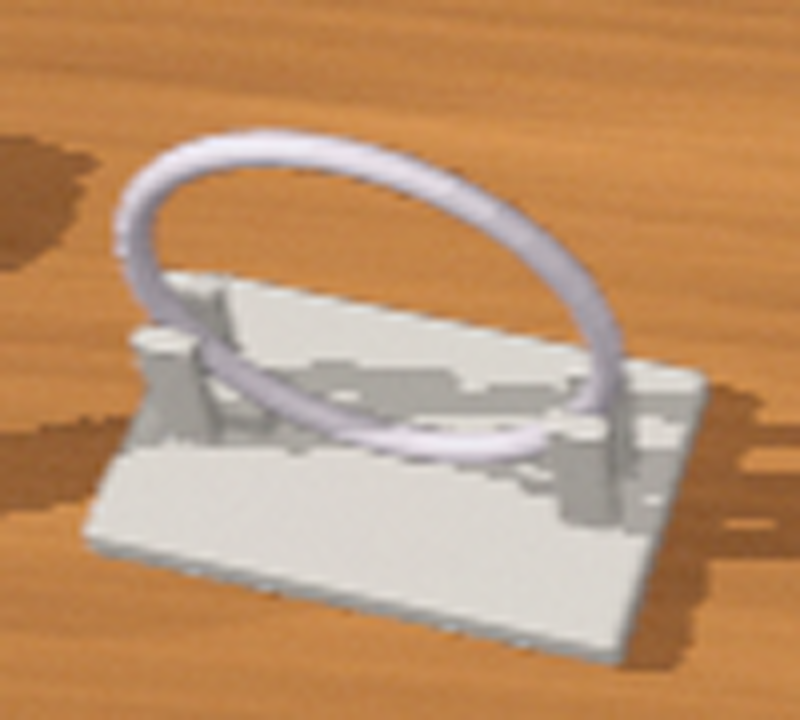

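View pics/zs_stand.png

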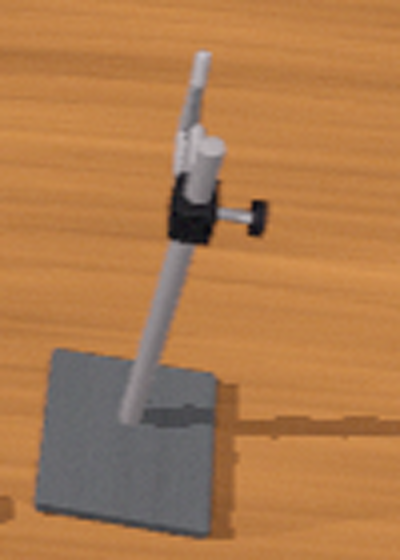

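View pics/zd_hoop.png

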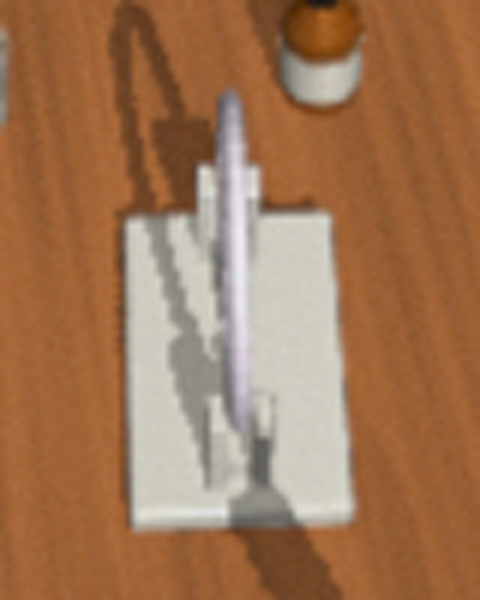

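View pics/zd_stand.png

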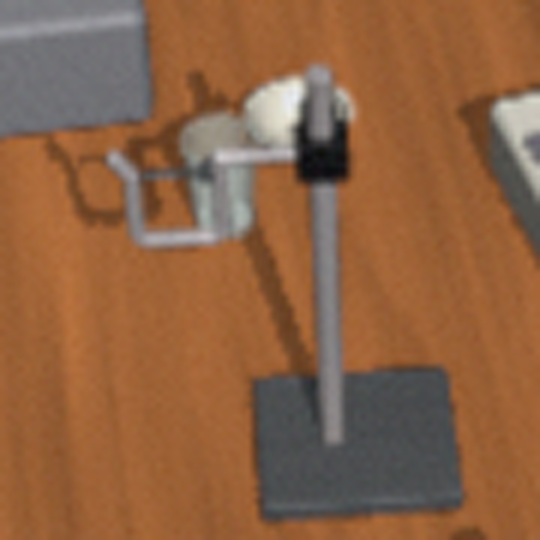

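```bash
cat > h.py <<'E'
import cv2,numpy as np,pickle
def cam(n): 
    c=pickle.load(open(n+".pkl","rb")); R=cv2.Rodrigues(np.array(c["rvec"],float))[0]; t=np.array(c["tvec"],float).ravel(); K=np.array(c["intrinsics"],float)
    return K,R,t,-R.T@t
def ray(c,p,fish=False):
    K,R,t,C=c; x=(p[0]-K[0,2])/K[0,0]; y=(p[1]-K[1,2])/K[1,1]
    if fish:
        r=np.hypot(x,y); d=np.array([x/r*np.sin(r),y/r*np.sin(r),np.cos(r)]) if r>0 else np.array([0,0,1.])
    else: d=np.array([x,y,1.])
    return C,R.T@(d/np.linalg.norm(d))
def onplane(r,n,d): C,v=r; n=np.array(n,float); return C+v*(d-n@C)/(n@v)
def onz(r,z): return onplane(r,[0,0,1],z)
def tri(r1,r2):
    A=sum(np.eye(3)-np.outer(v,v) for C,v in(r1,r2)); b=sum((np.eye(3)-np.outer(v,v))@C for C,v in(r1,r2))
    X=np.linalg.solve(A,b); g=np.linalg.norm(np.cross(X-r1[0],r1[1]))*2; return X,g
def proj(c,X,fish=False):
    K,R,t,C=c; p=R@np.array(X,float)+t
    if fish:
        th=np.arctan2(np.hypot(p[0],p[1]),p[2]); a=np.arctan2(p[1],p[0]); u=np.array([np.cos(a),np.sin(a)])*th
    else: u=p[:2]/p[2]
    return K[0,0]*u[0]+K[0,2],K[1,1]*u[1]+K[1,2]
E
python3 - <<'E'
from h import *
S=cam("scene0");D=cam("side0");np.set_printoptions(precision=1,suppress=True)
s4=lambda x,y:(x/4+325-.4,y/4+160-.4); d6=lambda x,y:(x/6+220-.4,y/6+125-.4)
s8=lambda x,y:(x/8+165-.4,y/8+195-.4); h6=lambda x,y:(x/6+255-.4,y/6+225-.4)
print("post top tri",tri(ray(S,s4(210,147)),ray(D,d6(320,70))), onz(ray(S,s4(210,147)),315),onz(ray(D,d6(320,70)),315))
print("post bot",onz(ray(S,s4(130,420)),16),onz(ray(D,d6(332,442)),16))
print("tip",tri(ray(S,s4(203,55)),ray(D,d6(113,155))))
b=np.array([onz(ray(S,s4(*p)),16) for p in[(55,350),(217,375),(211,526),(37,505)]]);print("base S",b,b.mean(0),np.linalg.norm(b-np.roll(b,-1,0),axis=1))
b=np.array([onz(ray(D,d6(*p)),16) for p in[(253,378),(447,368),(463,495),(263,508)]]);print("base D",b,b.mean(0),np.linalg.norm(b-np.roll(b,-1,0),axis=1))
for z in(18,):
  b=np.array([onz(ray(S,s8(*p)),z) for p in[(165,272),(707,375),(618,652),(88,535)]]);print("rack S",z,b,b.mean(0),np.linalg.norm(b-np.roll(b,-1,0),axis=1))
  b=np.array([onz(ray(D,h6(*p)),z) for p in[(125,213),(330,213),(354,515),(133,518)]]);print("rack D",z,b,b.mean(0),np.linalg.norm(b-np.roll(b,-1,0),axis=1))
E
```

```text
post top tri (array([578.1, 208.2, 313.7]), np.float64(3.4382917281548275)) [581.1 206.7 315. ] [577.1 208.9 315. ]
post bot [582.7 208.   16. ] [574.  201.3  16. ]
tip (array([454.8, 219.7, 259.9]), np.float64(2.404885683548823))
base S [[529.1 154.6  16. ]
 [538.4 271.2  16. ]
 [660.1 261.   16. ]
 [656.6 143.5  16. ]] [596.1 207.6  16. ] [116.9 122.2 117.5 128. ]
base D [[531.3 268.8  16. ]
 [659.3 255.2  16. ]
 [649.1 140.1  16. ]
 [522.2 151.4  16. ]] [590.5 203.9  16. ] [128.7 115.6 127.4 117.8]
rack S 18 [[ 512.4 -305.2   18. ]
 [ 537.1  -95.8   18. ]
 [ 654.3 -110.8   18. ]
 [ 627.6 -305.2   18. ]] [ 582.8 -204.3   18. ] [210.8 118.2 196.2 115.3]
rack D 18 [[ 530.9  -96.1   18. ]
 [ 647.5 -116.5   18. ]
 [ 620.8 -314.4   18. ]
 [ 504.8 -296.2   18. ]] [ 576.  -205.8   18. ] [118.4 199.6 117.4 201.8]
```

```bash
python3 - <<'E'
from h import *
S=cam("scene0");D=cam("side0");np.set_printoptions(precision=1,suppress=True)
s4=lambda x,y:(x/4+325-.4,y/4+160-.4); d6=lambda x,y:(x/6+220-.4,y/6+125-.4)
s8=lambda x,y:(x/8+165-.4,y/8+195-.4); h6=lambda x,y:(x/6+255-.4,y/6+225-.4)
a=np.radians(-5.2);X=np.array([np.cos(a),np.sin(a),0]);Y=np.array([-np.sin(a),np.cos(a),0]);O=np.array([489.2,215.5,0])
for n,p in dict(ptop=(320,70),pbot=(332,442),sadL=(145,242),sadR=(216,238),tipbase=(135,215),tiptop=(113,155),armL=(222,157),armR=(295,156),shank=(222,200),keepL=(140,174),keepR=(205,172),clampTopL=(300,118),clampTopR=(345,116)).items():
    P=onplane(ray(D,d6(*p)),Y,Y@O); print(n,(P-O)@X,P[2])
# hoop: slot plane
b=np.radians(-7.5);rx=np.array([np.cos(b),np.sin(b),0]);ry=np.array([-np.sin(b),np.cos(b),0]);C=np.array([579.4,-205,0])
for n,p in dict(top1=(270,145),top2=(350,152),l=(137,225),r=(607,360),bot=(450,445),rr=(520,232),bl=(270,395),ll=(170,170)).items():
    P=onplane(ray(S,s8(*p)),rx,rx@C); print(n,(P-C)@ry,P[2], np.hypot((P-C)@ry,P[2]-108))
# side: hoop ends
for p in[(230,97),(238,420)]:
    r=ray(D,h6(*p)); print([ (z,(onz(r,z)-C)@rx,(onz(r,z)-C)@ry) for z in(40,108,170)])
E
```

```text
ptop 88.13431056687895 316.08375934206083
pbot 85.96134654275556 9.31761621476221
sadL -21.784994876698853 192.64364493903236
sadR 21.11777361460795 192.39316318778128
tipbase -26.087497543538923 214.6537426084774
tiptop -35.24110043215782 262.1324108045951
armL 28.363350256176048 255.6429369581249
armR 71.30758402465257 253.062142923769
shank 26.459220369312714 222.3320872852828
keepL -20.63085423208651 246.3804523830995
keepR 17.689686296157053 244.91603669842425
clampTopL 75.33477435378931 281.5962577124237
clampTopR 101.59749391814738 281.0878623208839
top1 -21.071246465695612 189.70928155738932 84.3824870470337
top2 6.748447682214747 194.4554307905762 86.71841245839144
l -78.12066732363714 127.99818111011518 80.63972910918882
r 86.53690305411801 103.26520454680747 86.66633647605852
bot 22.822836175901838 26.761574301329006 84.3834323852173
rr 61.44006603441627 168.54420924703652 86.2582343180196
bl -44.22698325582977 35.49542820118859 84.92902318783871
ll -59.793978553200134 164.48787784250112 82.25691590601903
[(40, np.float64(1.3851154690762257), np.float64(167.27504259501777)), (108, np.float64(-0.8780133970671269), np.float64(112.06515862353554)), (170, np.float64(-2.9414544220800947), np.float64(61.726735002478456))]
[(40, np.float64(-4.126541388385692), np.float64(-55.555865797318894)), (108, np.float64(-6.1105299935393855), np.float64(-99.48038140611689)), (170, np.float64(-7.919460780591333), np.float64(-139.5292044611974))]
```

Stand: origin ≈ (489,215.5), yaw ≈ −5.2°, and saddle ≈ 198 mm, where bar, arm and keeper agree within 2 mm. Rack: yaw ≈ −7.5°, hoop top ≈ (577,−202,192). Next I rise and swing over to the rack.

```bash
python3 -m inch '[[[0,0,-4],[0,0,0],-1],[[0,0,-4],[0,0,0],-1],[[0,0,-4],[0,0,0],-1],[[0,0,-4],[0,0,0],-1],[[-4,0,0],[0,0,4],-1]]'
for i in 1; do python3 -m inch '[[[-5,0,0],[0,0,4.6],-1],[[-5,0,0],[0,0,4.6],-1],[[-5,0,0],[0,0,4.6],-1],[[-5,0,0],[0,0,4.6],-1],[[-5,0,0],[0,0,4.6],-1]]'; done
```

```text
t: 0.65
tool_pos: [233.4, 582.4, 418.5]
tcp_rot: [[-0.926, 0.378, -0.0], [0.378, 0.926, 0.008], [0.003, 0.007, -1.0]]
contact_force: [0.5, 0.1, 0.6]
gripper_width: 85.4
t: 1.15
tool_pos: [449.9, 447.3, 412.9]
tcp_rot: [[-0.697, 0.717, -0.0], [0.717, 0.697, -0.0], [-0.0, -0.0, -1.0]]
contact_force: [0.6, 0.9, -0.6]
gripper_width: 85.0
```

```bash
python3 -m inch '[[[-5,0,0],[0,0,4.6],-1],[[-5,0,0],[0,0,4.6],-1],[[-5,0,0],[0,0,4.6],-1],[[-5,0,0],[0,0,4.6],-1],[[-5,0,0],[0,0,4.6],-1]]'
python3 -m inch '[[[-5,0,0],[0,0,4.6],-1],[[-5,0,0],[0,0,4.6],-1],[[-5,0,0],[0,0,4.6],-1],[[-5,0,0],[0,0,4.6],-1],[[-5,0,0],[0,0,0],-1]]'
```

```text
t: 1.65
tool_pos: [592.4, 243.8, 412.9]
tcp_rot: [[-0.362, 0.932, -0.0], [0.932, 0.362, -0.0], [-0.0, -0.0, -1.0]]
contact_force: [0.6, 0.3, 0.3]
gripper_width: 85.5
t: 2.15
tool_pos: [644.1, 1.0, 412.9]
tcp_rot: [[-0.049, 0.999, -0.001], [0.999, 0.049, -0.0], [-0.0, -0.001, -1.0]]
contact_force: [0.4, -0.6, 0.6]
gripper_width: 85.3
```

```bash
python3 -m inch '[[[-4,-1.5,2],[0,0,0],-1],[[-4,-1.5,2],[0,0,0],-1],[[-4,-1.5,2],[0,0,0],-1],[[-4,-1.5,2],[0,0,0],-1],[[-4,-1.5,2],[0,0,0],-1]]'
python3 -m inch '[[[0,0,0],[0,0,5],-1],[[0,0,0],[0,0,5.3],-1],[[0,0,0],[0,0,0],-1]]'
cat > shot.py <<'E'
import sys,pickle,cv2
from station import env
for n in sys.argv[2:]:
    c=env.read_camera(n);cv2.imwrite(f"pics/{n}{sys.argv[1]}.png",c["pixels"][:,:,::-1]);pickle.dump(c,open(f"{n}{sys.argv[1]}.pkl","wb"))
E
python3 shot.py 1 wrist
```

```text
t: 2.65
tool_pos: [578.7, -202.2, 312.5]
tcp_rot: [[-0.052, 0.999, -0.0], [0.999, 0.052, 0.0], [0.0, -0.0, -1.0]]
contact_force: [1.2, -1.2, 0.1]
gripper_width: 85.2
t: 2.95
tool_pos: [579.4, -201.0, 312.9]
tcp_rot: [[0.129, 0.992, -0.001], [0.992, -0.129, 0.0], [-0.0, -0.001, -1.0]]
contact_force: [0.3, 0.6, -0.2]
gripper_width: 85.4
```

View pics/wrist1.png

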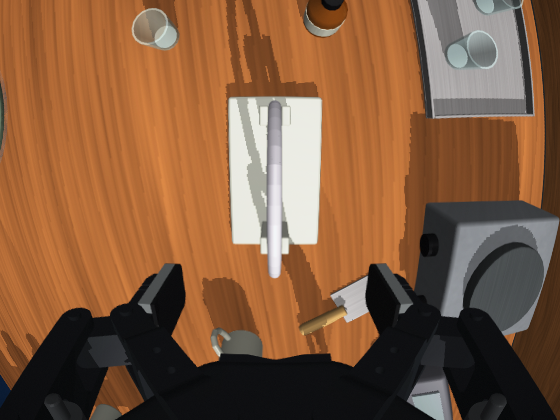

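Wrist view: hoop seen edge-on as a vertical strip at column ≈275 (rows 100–277), on the camera's mid-plane, between the open fingers.

```bash
python3 - <<'E'
from h import *
W=cam("wrist1");im=cv2.imread("pics/wrist1.png").astype(int)
# lilac: blue > green
m=(im[:,:,0]>im[:,:,1]+6)&(im[:,:,0]>90)
for r in range(100,282,12):
    c=np.where(m[r,255:300])[0]+255
    if len(c): print(r,c.min(),c.max(),c.mean(), np.round(onz(ray(W,(c.mean(),r),True),192),1))
T=np.array([579.4,-201.0]);
for s in(0,30,-30,-84): print(s,np.round(proj(W,[T[0]+.129*s,T[1]+.992*s,192],True),1))
E
```

```text
112 273 277 275.0 [ 589.7 -126.6  192. ]
124 271 276 273.8 [ 587.6 -135.2  192. ]
136 269 279 274.0 [ 586.6 -144.1  192. ]
148 270 280 274.44444444444446 [ 585.8 -153.   192. ]
160 269 280 273.9 [ 584.2 -161.9  192. ]
172 269 280 273.75 [ 582.9 -170.9  192. ]
184 269 280 274.0 [ 581.8 -180.   192. ]
196 269 280 273.5 [ 580.2 -189.3  192. ]
208 269 280 272.5 [ 578.2 -198.6  192. ]
220 269 271 270.0 [ 575. -208.  192.]
232 269 280 272.5 [ 575.6 -218.2  192. ]
244 268 280 271.6 [ 573.5 -228.3  192. ]
256 269 280 273.8 [ 573.9 -239.   192. ]
268 269 279 272.2 [ 571.1 -249.7  192. ]
0 [274.4 210.7]
30 [274.3 172.4]
-30 [274.5 246.5]
-84 [274.7 303.1]
```

```bash
python3 -m inch '[[[0,0,3],[0,0,0],-1],[[0,0,3],[0,0,0],-1],[[0,0,3],[0,0,0],-1],[[0,0,2],[0,0,0],-1],[[0,0,0.8],[0,0,0],-1]]'
python3 -m inch '[[[0,0,0],[0,0,0],0.4],[[0,0,0],[0,0,0],0.4],[[0,0,0],[0,0,0],1],[[0,0,0],[0,0,0],1],[[0,0,0],[0,0,0],1]]'
python3 -m inch '[[[0,0,0],[0,0,0],1],[[0,0,0],[0,0,0],1],[[0,0,0],[0,0,0],1]]'
python3 shot.py 2 wrist
```

```text
t: 3.5
tool_pos: [579.0, -200.2, 193.5]
tcp_rot: [[0.124, 0.992, -0.002], [0.992, -0.124, 0.001], [0.0, -0.002, -1.0]]
contact_force: [0.1, 0.3, 0.6]
gripper_width: 85.5
t: 4.0
tool_pos: [579.8, -200.9, 195.8]
tcp_rot: [[0.127, 0.992, 0.001], [0.992, -0.127, -0.0], [-0.0, 0.001, -1.0]]
contact_force: [-0.6, 0.1, 0.1]
gripper_width: 12.6
t: 4.3
tool_pos: [579.9, -201.0, 195.9]
tcp_rot: [[0.127, 0.992, 0.001], [0.992, -0.127, -0.0], [-0.0, 0.001, -1.0]]
contact_force: [0.0, -0.4, 5.8]
gripper_width: 10.3
```

View pics/wrist2.png

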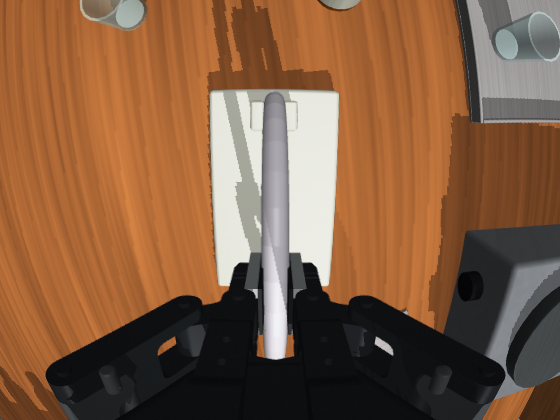

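Both pads are on the rim at column 275; width reads 10.3. Lifting gently at first.

```bash
python3 -m inch '[[[0,0,0],[0,0,0],1],[[0,0,-0.5],[0,0,0],1],[[0,0,-0.5],[0,0,0],1],[[0,0,-1],[0,0,0],1],[[0,0,-1],[0,0,0],1]]'
python3 -m inch '[[[0,0,-1],[0,0,0],1],[[0,0,-2],[0,0,0],1],[[0,0,-2],[0,0,0],1],[[0,0,-2],[0,0,0],1],[[0,0,-2],[0,0,0],1]]'; python3 shot.py 3 wrist scene side
python3 -c "
import cv2
a=cv2.imread('pics/scene3.png')[130:290,150:310];b=cv2.imread('pics/side3.png')[170:330,220:380]
cv2.imwrite('pics/m3.png',cv2.resize(cv2.hconcat([a,b]),None,fx=2.5,fy=2.5))"
```

```text
t: 4.85
tool_pos: [579.6, -200.9, 226.3]
tcp_rot: [[0.127, 0.992, 0.0], [0.992, -0.127, -0.0], [-0.0, 0.0, -1.0]]
contact_force: [0.2, 0.2, -1.9]
gripper_width: 10.4
t: 5.35
tool_pos: [579.5, -200.8, 316.9]
tcp_rot: [[0.127, 0.992, 0.0], [0.992, -0.127, -0.0], [-0.0, 0.001, -1.0]]
contact_force: [-0.8, -0.7, -2.6]
gripper_width: 10.1
```

View pics/m3.png

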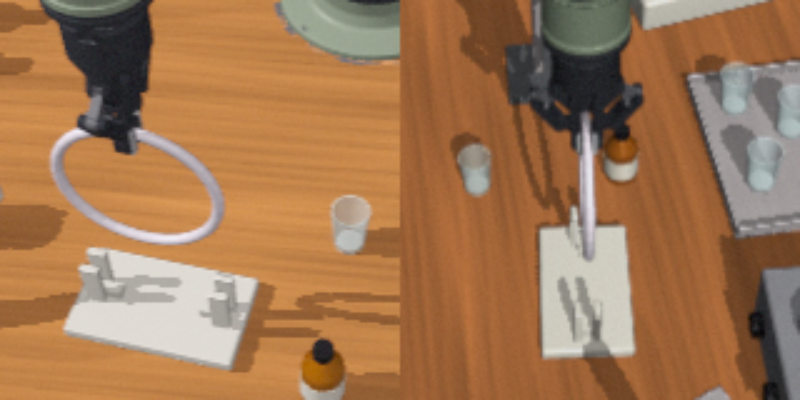

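View pics/wrist3.png

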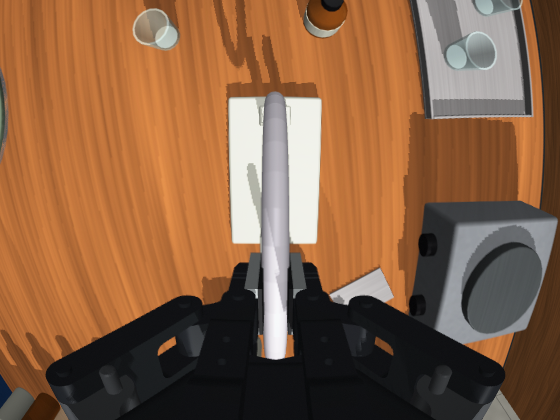

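Hoop is held, hanging square below the grip and clear of the rack; nothing else has moved. Now I traverse to 75 mm in front of the hook (bottom of the hoop at ~140 mm).

```bash
python3 -m inch '[[[1.5,-0.9,0],[0,0,0],1],[[3,-1.8,0],[0,0,0],1],[[3.5,-2.05,0],[0,0,0],1],[[3.5,-2.05,0],[0,0,0],1],[[3.5,-2.05,0],[0,0,0],1]]'
python3 -m inch '[[[3.5,-2.05,0],[0,0,0],1],[[3.5,-2.05,0],[0,0,0],1],[[3.5,-2.05,0],[0,0,0],1],[[3.5,-2.05,0],[0,0,0],1],[[3,-1.8,0],[0,0,0],1]]'
python3 -m inch '[[[2,-1.2,0],[0,0,0],1],[[1.5,-0.9,0],[0,0,0],1],[[0.7,-0.6,0],[0,0,0],1],[[0,0,0],[0,0,0],1]]'
```

```text
t: 6.0
tool_pos: [509.6, -39.4, 314.6]
tcp_rot: [[0.127, 0.992, -0.001], [0.992, -0.127, -0.0], [-0.0, -0.001, -1.0]]
contact_force: [1.2, 1.1, -0.4]
gripper_width: 9.9
t: 6.5
tool_pos: [431.9, 142.2, 314.8]
tcp_rot: [[0.126, 0.992, -0.001], [0.992, -0.126, -0.0], [-0.0, -0.001, -1.0]]
contact_force: [-0.3, -0.6, -2.0]
gripper_width: 10.0
t: 6.9
tool_pos: [411.3, 186.1, 314.9]
tcp_rot: [[0.126, 0.992, -0.001], [0.992, -0.126, -0.0], [-0.0, -0.001, -1.0]]
contact_force: [-0.5, -0.4, -2.0]
gripper_width: 9.9
```

```bash
python3 -m inch '[[[0,0,0],[0,0,-2],1],[[0,0,0],[0,7,0],1],[[0,0,0],[0,7,0],1],[[0,0,0],[0,7,0],1],[[0,0,0],[0,0,0],1]]'
python3 shot.py 4 wrist scene side
python3 -c "
import cv2
a=cv2.imread('pics/scene4.png')[100:290,260:420];b=cv2.imread('pics/side4.png')[60:250,180:340]
cv2.imwrite('pics/m4.png',cv2.resize(cv2.hconcat([a,b]),None,fx=2.5,fy=2.5))"
```

```text
t: 7.4
tool_pos: [412.3, 182.4, 315.0]
tcp_rot: [[0.091, 0.995, 0.036], [0.928, -0.098, 0.359], [0.361, 0.0, -0.933]]
contact_force: [-0.6, -1.2, -2.6]
gripper_width: 10.0
```

View pics/m4.png

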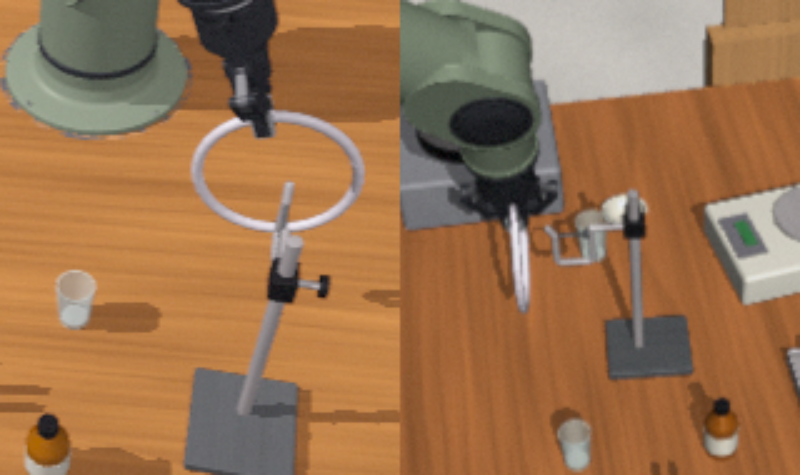

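View pics/wrist4.png

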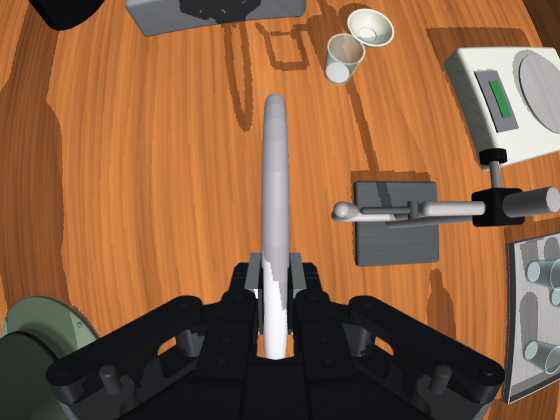

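Wrist view: rim strip at column 275; hook tip ball at (343,210), keeper bar to (410,210), arm/shank corner ~(427,209), all level in the picture, so the yaw matches. Checking the hook position from here.

```bash
python3 - <<'E'
from h import *
W=cam("wrist4");S=cam("scene4");D=cam("side4");np.set_printoptions(precision=1,suppress=True)
a=np.radians(-5.2);X=np.array([np.cos(a),np.sin(a),0]);Y=np.array([-np.sin(a),np.cos(a),0]);O=np.array([489.2,215.5,0])
f=lambda P:np.array([(P-O)@X,(P-O)@Y,P[2]])
for n,p,z in[("tip",(343,209.5),260),("armL",(427,209),254),("arm",(470,209),254),("keep",(385,210),244),("saddle",(395,224),193)]: print(n,f(onz(ray(W,p,True),z)))
T=np.array([412.3,182.4,315]);zt=np.array([.036,.359,-.933]); print("TCP",f(T),"centre",f(T+87.5*zt),"grasp",f(T+3*zt))
# rim far point in wrist and scene ellipse: 
G=lambda x,y:(x/2.5+260,y/2.5+100)
n=X
for p in[(192,170),(362,165),(240,117),(240,228),(300,117),(318,222)]:
    P=onplane(ray(S,G(*p)),n,n@(T+87.5*zt)); q=f(P); c=f(T+87.5*zt); print("scene rim",q,np.hypot(q[1]-c[1],q[2]-c[2]))
E
```

```text
tip [-31.6  -0.7 260. ]
armL [ 28.1  -0.4 254. ]
arm [ 63.8  -0.6 254. ]
keep [  1.1  -0.  244. ]
saddle [ 27.9  -8.  193. ]
TCP [-73.6 -39.9 315. ] centre [-73.3  -8.4 233.4] grasp [-73.6 -38.9 312.2]
scene rim [-73.3 -97.7 218.8] 90.46818936596972
scene rim [-73.3  74.1 261.1] 86.95468782367578
scene rim [-73.3 -58.7 304.5] 87.17616766814264
scene rim [-73.3 -32.9 136.5] 99.92519010883774
scene rim [-73.3  -0.3 315.2] 82.2580084243104
scene rim [-73.3  49.1 165.3] 89.07020530660911
```

Hook re-measured within ~1 mm of the earlier estimate. Shift 8 mm in y, then 68 mm forward over the hook.

```bash
python3 -m inch '[[[0.75,0,0.3],[0,0,0],1],[[0,1.5,0],[0,0,0],1],[[0,2,0],[0,0,0],1],[[0,2,0],[0,0,0],1],[[0,1.3,0],[0,0,0],1]]'
python3 -m inch '[[[0,0,0],[0,0,0],1],[[0,0,0],[0,0,0],1]]'
python3 shot.py 5 wrist scene side
python3 -c "
import cv2
a=cv2.imread('pics/scene5.png')[100:290,260:420];b=cv2.imread('pics/side5.png')[60:250,180:340]
cv2.imwrite('pics/m5.png',cv2.resize(cv2.hconcat([a,b]),None,fx=2.5,fy=2.5))"
```

```text
t: 8.05
tool_pos: [481.3, 188.6, 314.9]
tcp_rot: [[0.085, 0.996, 0.032], [0.93, -0.091, 0.355], [0.357, -0.0, -0.934]]
contact_force: [-0.6, 0.1, -2.2]
gripper_width: 9.9
t: 8.25
tool_pos: [479.8, 187.9, 314.8]
tcp_rot: [[0.086, 0.996, 0.032], [0.93, -0.092, 0.356], [0.357, -0.001, -0.934]]
contact_force: [-0.5, 0.5, -1.6]
gripper_width: 10.4
```

View pics/m5.png

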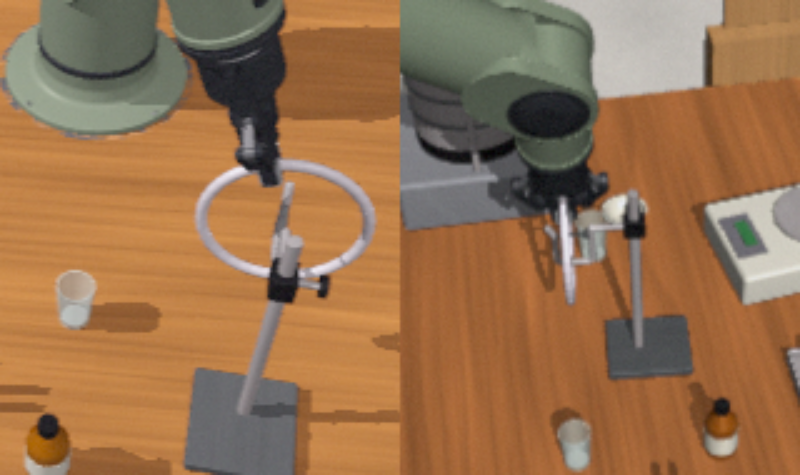

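View pics/wrist5.png

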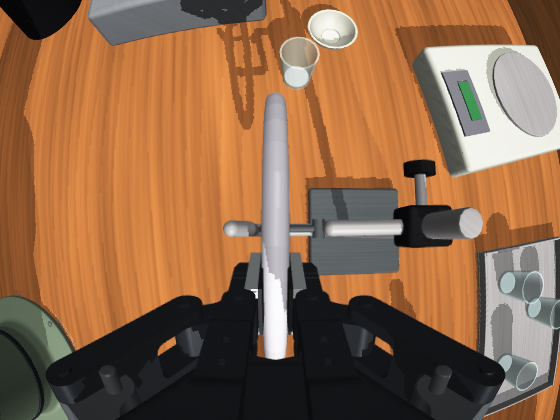

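```bash
python3 - <<'E'
from h import *
W=cam("wrist5");np.set_printoptions(precision=1,suppress=True)
a=np.radians(-5.2);X=np.array([np.cos(a),np.sin(a),0]);Y=np.array([-np.sin(a),np.cos(a),0]);O=np.array([489.2,215.5,0])
f=lambda P:np.array([(P-O)@X,(P-O)@Y,P[2]])
for n,p,z in[("tip",(232,229),260),("armL",(328,229),259),("arm",(390,228),259),("keep",(300,230),244),("ptop",(469,222),315)]: print(n,f(onz(ray(W,p,True),z)))
T=np.array([479.8,187.9,314.8]);zt=np.array([.032,.356,-.934]); print("TCP",f(T),"centre",f(T+87.5*zt))
for r in (150,180,220): print(f(onz(ray(W,(275.5,r),True),315)))
E
```

```text
tip [-31.9  -0.6 260. ]
armL [ 25.5  -0.7 259. ]
arm [ 65.2  -0.6 259. ]
keep [  9.8  -1.  244. ]
ptop [ 87.2   0.5 315. ]
TCP [ -6.9 -28.3 314.8] centre [ -6.9   2.9 233.1]
[ -5.9  32.8 315. ]
[ -6.   19.5 315. ]
[ -6.    2.3 315. ]
```

Position fine (rim at x ≈ −6, y ≈ +3). Correct y by −3 mm and come down to just above the keeper.

```bash
python3 -m inch '[[[-0.3,0.1,-0.1],[0,0,0],1],[[-0.5,0,1.3],[0,0,0],1],[[-0.5,0,1.3],[0,0,0],1],[[-0.5,0,1.3],[0,0,0],1],[[-0.3,0,0.8],[0,0,0],1]]'
python3 -m inch '[[[0,0,0],[0,0,0],1],[[0,0,0],[0,0,0],1]]'
```

```text
t: 8.9
tool_pos: [480.5, 184.0, 262.7]
tcp_rot: [[0.087, 0.996, 0.031], [0.93, -0.093, 0.356], [0.357, -0.002, -0.934]]
contact_force: [0.6, 0.3, -1.5]
gripper_width: 10.1
t: 9.1
tool_pos: [481.1, 184.2, 264.6]
tcp_rot: [[0.087, 0.996, 0.033], [0.93, -0.093, 0.357], [0.358, -0.0, -0.934]]
contact_force: [0.4, 0.3, -1.2]
gripper_width: 10.1
```

```bash
python3 -m inch '[[[-0.18,0,0.47],[0,0,0],1],[[-0.18,0,0.47],[0,0,0],1],[[-0.18,0,0.47],[0,0,0],1],[[0,0,0],[0,0,0],1]]'
python3 -m inch '[[[-0.18,0,0.47],[0,0,0],1],[[0,0,0],[0,0,0],1]]'
python3 -m inch '[[[-0.18,0,0.47],[0,0,0],1],[[0,0,0],[0,0,0],1]]'
python3 shot.py 6 wrist side; python3 -c "
import cv2
a=cv2.imread('pics/wrist6.png')[80:350,150:480];b=cv2.imread('pics/side6.png')[125:190,215:295]
cv2.imwrite('pics/m6.png',cv2.hconcat([a,cv2.resize(b,(332,270),interpolation=cv2.INTER_CUBIC)]))"
```

```text
t: 9.5
tool_pos: [480.8, 184.2, 249.0]
tcp_rot: [[0.087, 0.996, 0.032], [0.93, -0.092, 0.357], [0.358, -0.001, -0.934]]
contact_force: [-0.5, -0.4, 0.1]
gripper_width: 9.9
t: 9.7
tool_pos: [480.9, 184.2, 244.2]
tcp_rot: [[0.087, 0.996, 0.033], [0.93, -0.093, 0.357], [0.358, -0.0, -0.934]]
contact_force: [-2.2, -0.3, 0.9]
gripper_width: 10.2
t: 9.9
tool_pos: [480.8, 184.3, 239.1]
tcp_rot: [[0.086, 0.996, 0.032], [0.93, -0.092, 0.357], [0.358, -0.001, -0.934]]
contact_force: [-2.1, -0.4, 1.2]
gripper_width: 10.4
```

View pics/m6.png

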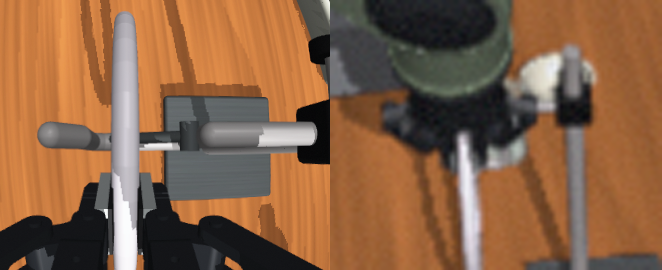

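Keeper contact felt at TCP z ≈ 248 (≈3 N), consistent with saddle ≈197. The rim lies between the tip and the shank, with the keeper dipping under it. Continuing in 5 mm steps.

```bash
python3 -m inch '[[[-0.18,0.1,0.47],[0,0,0],1],[[0,0,0],[0,0,0],1]]'
python3 -m inch '[[[-0.18,0,0.47],[0,0,0],1],[[0,0,0],[0,0,0],1]]'
python3 -m inch '[[[-0.18,0,0.47],[0,0,0],1],[[0,0,0],[0,0,0],1]]'
python3 -m inch '[[[-0.11,0,0.28],[0,0,0],1],[[0,0,0],[0,0,0],1]]'
python3 -m inch '[[[-0.11,0,0.28],[0,0,0],1],[[0,0,0],[0,0,0],1]]'
python3 shot.py 7 wrist side; python3 -c "
import cv2
a=cv2.imread('pics/wrist7.png')[80:350,150:480];b=cv2.imread('pics/side7.png')[125:190,215:295]
cv2.imwrite('pics/m7.png',cv2.hconcat([a,cv2.resize(b,(332,270),interpolation=cv2.INTER_CUBIC)]))"
```

```text
t: 10.2
tool_pos: [481.9, 184.2, 234.1]
tcp_rot: [[0.086, 0.996, 0.033], [0.93, -0.092, 0.357], [0.358, -0.001, -0.934]]
contact_force: [-3.5, 1.1, 1.7]
gripper_width: 10.0
t: 10.4
tool_pos: [481.5, 184.2, 228.9]
tcp_rot: [[0.086, 0.996, 0.032], [0.93, -0.092, 0.357], [0.358, -0.001, -0.934]]
contact_force: [-5.4, -0.1, -0.4]
gripper_width: 10.1
t: 10.6
tool_pos: [481.4, 184.2, 223.8]
tcp_rot: [[0.086, 0.996, 0.032], [0.93, -0.092, 0.357], [0.358, -0.001, -0.934]]
contact_force: [-6.0, 1.8, -0.7]
gripper_width: 9.7
t: 10.8
tool_pos: [481.6, 184.2, 221.0]
tcp_rot: [[0.086, 0.996, 0.032], [0.93, -0.092, 0.357], [0.358, -0.001, -0.934]]
contact_force: [-5.8, 0.6, -1.2]
gripper_width: 10.2
t: 11.0
tool_pos: [481.7, 184.1, 218.0]
tcp_rot: [[0.086, 0.996, 0.032], [0.93, -0.092, 0.357], [0.358, -0.001, -0.934]]
contact_force: [-6.2, 1.2, -0.8]
gripper_width: 10.5
```

View pics/m7.png

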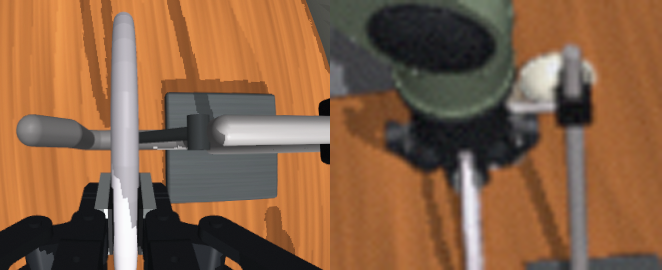

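Keeper now bears on the rim's side (≈6 N in −x), rim ~22 mm above the saddle. Continuing down slowly.

```bash
python3 -m inch '[[[-0.11,0,0.28],[0,0,0],1],[[0,0,0],[0,0,0],1]]'
python3 -m inch '[[[-0.11,0,0.28],[0,0,0],1],[[0,0,0],[0,0,0],1]]'
python3 -m inch '[[[-0.07,0,0.19],[0,0,0],1],[[0,0,0],[0,0,0],1]]'
python3 -m inch '[[[-0.07,0,0.19],[0,0,0],1],[[0,0,0],[0,0,0],1]]'
python3 shot.py 8 wrist
```

```text
t: 11.3
tool_pos: [481.4, 184.0, 214.8]
tcp_rot: [[0.086, 0.996, 0.032], [0.93, -0.092, 0.356], [0.358, -0.001, -0.934]]
contact_force: [-6.3, 2.0, -2.4]
gripper_width: 10.3
t: 11.5
tool_pos: [481.1, 184.0, 211.6]
tcp_rot: [[0.086, 0.996, 0.031], [0.93, -0.092, 0.356], [0.358, -0.002, -0.934]]
contact_force: [-8.9, 0.1, -3.8]
gripper_width: 9.9
t: 11.7
tool_pos: [482.2, 183.8, 210.0]
tcp_rot: [[0.087, 0.996, 0.033], [0.93, -0.093, 0.356], [0.358, 0.0, -0.934]]
contact_force: [1.2, 0.7, -1.7]
gripper_width: 10.0
t: 11.9
tool_pos: [482.3, 183.9, 208.2]
tcp_rot: [[0.087, 0.996, 0.034], [0.93, -0.093, 0.357], [0.358, 0.0, -0.934]]
contact_force: [0.9, -0.4, -2.1]
gripper_width: 10.4
```

View pics/wrist8.png

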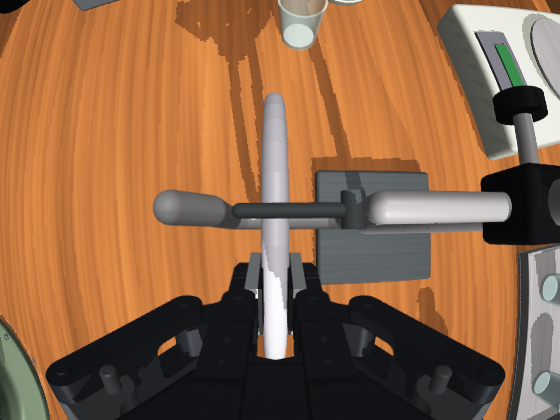

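The keeper (dark bar, 235–350, row 210) has snapped shut across the top of the rim, and the side force is gone. Lowering to the saddle.

```bash
python3 -m inch '[[[-0.07,0,0.19],[0,0,0],1],[[0,0,0],[0,0,0],1]]'
python3 -m inch '[[[-0.04,0,0.1],[0,0,0],1],[[0,0,0],[0,0,0],1]]'
python3 -m inch '[[[-0.04,0,0.1],[0,0,0],1],[[0,0,0],[0,0,0],1]]'
python3 -m inch '[[[-0.04,0,0.1],[0,0,0],1],[[0,0,0],[0,0,0],1]]'
python3 -m inch '[[[-0.04,0,0.1],[0,0,0],1],[[0,0,0],[0,0,0],1]]'
```

```text
t: 12.15
tool_pos: [482.0, 184.1, 206.2]
tcp_rot: [[0.087, 0.996, 0.033], [0.93, -0.093, 0.357], [0.358, -0.0, -0.934]]
contact_force: [-0.6, 0.5, -1.1]
gripper_width: 10.3
t: 12.35
tool_pos: [482.0, 184.1, 205.2]
tcp_rot: [[0.087, 0.996, 0.033], [0.93, -0.093, 0.357], [0.358, -0.0, -0.934]]
contact_force: [-0.2, -0.1, -2.7]
gripper_width: 10.2
t: 12.55
tool_pos: [482.1, 184.1, 204.3]
tcp_rot: [[0.086, 0.996, 0.033], [0.929, -0.093, 0.357], [0.359, 0.0, -0.934]]
contact_force: [-1.5, -1.0, 2.5]
gripper_width: 9.8
t: 12.75
tool_pos: [482.2, 184.1, 203.4]
tcp_rot: [[0.086, 0.996, 0.034], [0.929, -0.093, 0.357], [0.359, 0.0, -0.933]]
contact_force: [-3.1, -1.7, 8.4]
gripper_width: 10.4
t: 12.95
tool_pos: [482.3, 184.2, 202.6]
tcp_rot: [[0.086, 0.996, 0.034], [0.929, -0.093, 0.358], [0.359, 0.001, -0.933]]
contact_force: [-2.8, -3.2, 12.3]
gripper_width: 9.9
```

Saddle touched at TCP z ≈ 204.5 (saddle ≈ 200 mm); load briefly ≈ 14 N. Easing back to just resting.

```bash
python3 -m inch '[[[0.06,0,-0.16],[0,0,0],1],[[0,0,0],[0,0,0],1],[[0,0,0],[0,0,0],1]]'
python3 shot.py 9 wrist scene side;python3 -c "
import cv2
a=cv2.imread('pics/scene9.png')[130:260,280:420];b=cv2.imread('pics/side9.png')[110:240,200:340]
cv2.imwrite('pics/m9.png',cv2.resize(cv2.hconcat([a,b]),None,fx=2.8,fy=2.8,interpolation=cv2.INTER_CUBIC))"
```

```text
t: 13.25
tool_pos: [482.1, 184.1, 203.8]
tcp_rot: [[0.086, 0.996, 0.033], [0.93, -0.093, 0.357], [0.358, 0.0, -0.934]]
contact_force: [-0.9, -0.5, 2.4]
gripper_width: 10.1
```

View pics/m9.png

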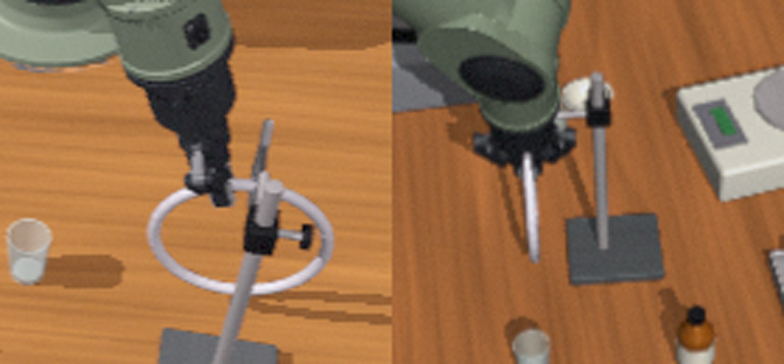

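View pics/wrist9.png

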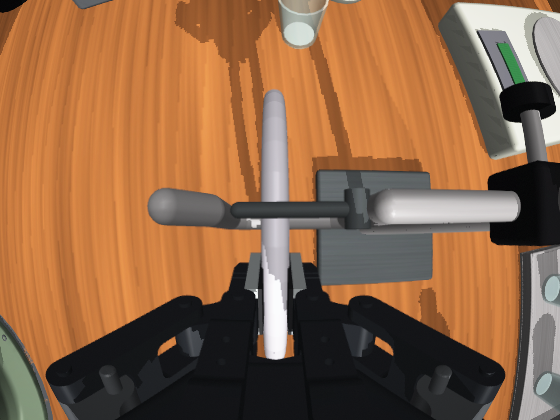

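Rim rests on the saddle with the keeper shut over it, only ~4 N on the hook. Opening and retreating along the tool axis (up and away in −y).

```bash
python3 -m inch '[[[0,0,0],[0,0,0],0.6],[[0,0,0],[0,0,0],0.4],[[0,0,0],[0,0,0],0.2],[[0,0,0],[0,0,0],0.2],[[0,0,0],[0,0,0],0.2]]'
python3 shot.py 10 wrist
```

```text
t: 13.9
tool_pos: [482.0, 184.1, 203.7]
tcp_rot: [[0.086, 0.996, 0.033], [0.93, -0.093, 0.357], [0.358, -0.0, -0.934]]
contact_force: [-0.6, 1.3, -0.1]
gripper_width: 34.3
```

View pics/wrist10.png

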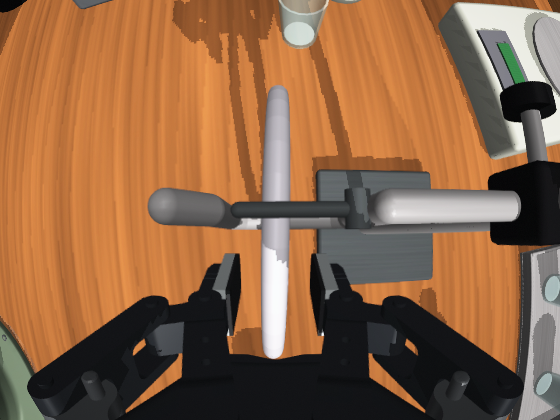

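Rim free between the pads, keeper shut over it, almost no motion. Retreating slowly.

```bash
python3 -m inch '[[[0,0,-0.5],[0,0,0],0.2],[[0,0,-1],[0,0,0],0.2],[[0,0,-1.5],[0,0,0],0.2],[[0,0,-2],[0,0,0],0.2],[[0,0,-2],[0,0,0],0.2]]'
python3 -m inch '[[[-2,0,-2],[0,0,0],0.2],[[-3,0,-2],[0,0,0],0.2],[[-3,0,-2],[0,0,0],0.2],[[-3,0,-2],[0,0,0],0.2],[[-3,0,0],[0,0,0],0.2]]'
python3 shot.py 11 scene side wrist
for i in 1 2 3; do python3 -m inch '[[[0,0,0],[0,0,0],0.2],[[0,0,0],[0,0,0],0.2],[[0,0,0],[0,0,0],0.2],[[0,0,0],[0,0,0],0.2],[[0,0,0],[0,0,0],0.2]]' >/dev/null; done
python3 shot.py 12 scene side
python3 -c "
import cv2
for k in ('11','12'):
  a=cv2.imread(f'pics/scene{k}.png')[130:260,280:420];b=cv2.imread(f'pics/side{k}.png')[110:240,200:340]
  cv2.imwrite(f'pics/m{k}.png',cv2.resize(cv2.hconcat([a,b]),None,fx=2.8,fy=2.8,interpolation=cv2.INTER_CUBIC))"
```

```text
t: 14.45
tool_pos: [479.7, 158.4, 270.5]
tcp_rot: [[0.087, 0.996, 0.034], [0.93, -0.093, 0.357], [0.358, 0.0, -0.934]]
contact_force: [0.6, 0.4, 0.4]
gripper_width: 34.2
t: 14.95
tool_pos: [465.4, -2.1, 296.1]
tcp_rot: [[0.086, 0.996, 0.037], [0.929, -0.094, 0.357], [0.359, 0.004, -0.933]]
contact_force: [0.5, 1.6, -0.5]
gripper_width: 34.0
```

View pics/m11.png

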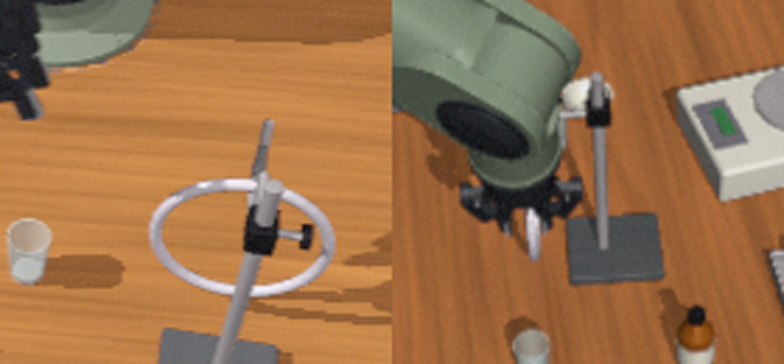

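View pics/m12.png

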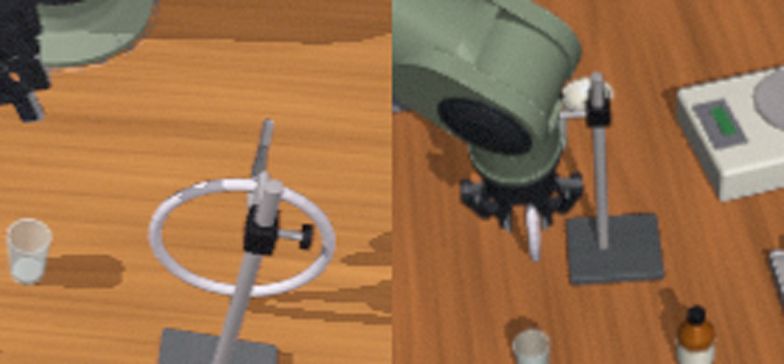

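Hoop hangs on the hook. I'll clear the side view and wait out any sway, then measure motion between frames.

```bash
python3 -m inch '[[[-4,0,-1.5],[0,0,0],0.2],[[-4,0,-1.5],[0,0,0],0.2],[[-4,0,-1.5],[0,0,0],0.2],[[-4,0,-1.5],[0,0,0],0.2],[[-4,0,-1.5],[0,0,0],0.2]]'
for i in 1 2 3 4 5 6 7 8 9 10 11 12 13 14; do python3 -m inch '[[[0,0,0],[0,0,0],0.2],[[0,0,0],[0,0,0],0.2],[[0,0,0],[0,0,0],0.2],[[0,0,0],[0,0,0],0.2],[[0,0,0],[0,0,0],0.2]]' >/dev/null; done
python3 shot.py 13 scene side
for i in 1; do python3 -m inch '[[[0,0,0],[0,0,0],0.2],[[0,0,0],[0,0,0],0.2],[[0,0,0],[0,0,0],0.2]]' ; done
python3 shot.py 14 scene side
python3 -m inch '[[[0,0,0],[0,0,0],0.2],[[0,0,0],[0,0,0],0.2]]'; python3 shot.py 15 scene side
python3 -c "
import cv2,numpy as np
for n in('scene','side'):
  I=[cv2.imread(f'pics/{n}{k}.png').astype(int) for k in(12,13,14,15)]
  c=(slice(150,260),slice(320,410)) if n=='scene' else (slice(110,240),slice(210,310))
  print(n,[(int((abs(I[i][c]-I[j][c]).max(2)>25).sum())) for i,j in((0,1),(1,2),(2,3),(1,3))])
a=cv2.imread('pics/scene15.png')[130:260,280:420];b=cv2.imread('pics/side15.png')[110:240,200:340]
cv2.imwrite('pics/m15.png',cv2.resize(cv2.hconcat([a,b]),None,fx=2.8,fy=2.8,interpolation=cv2.INTER_CUBIC))"
```

```text
t: 17.2
tool_pos: [444.8, -213.9, 292.0]
tcp_rot: [[0.086, 0.996, 0.033], [0.93, -0.092, 0.357], [0.358, 0.0, -0.934]]
contact_force: [0.5, -0.1, 0.3]
gripper_width: 34.3
t: 24.6
tool_pos: [445.2, -212.3, 292.0]
tcp_rot: [[0.086, 0.996, 0.033], [0.93, -0.093, 0.357], [0.358, 0.0, -0.934]]
contact_force: [-0.3, 0.1, 0.7]
gripper_width: 33.8
t: 24.9
tool_pos: [445.2, -212.3, 292.0]
tcp_rot: [[0.086, 0.996, 0.033], [0.93, -0.093, 0.357], [0.358, 0.0, -0.934]]
contact_force: [-0.6, 0.2, 0.8]
gripper_width: 34.4
scene [1405, 0, 0, 1]
side [6179, 0, 0, 0]
```

View pics/m15.png

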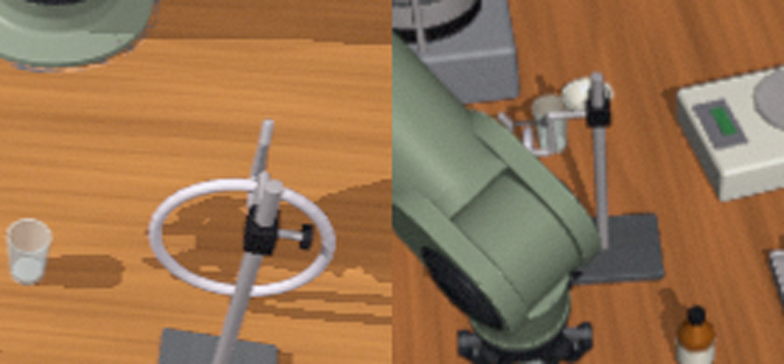

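View pics/side15.png

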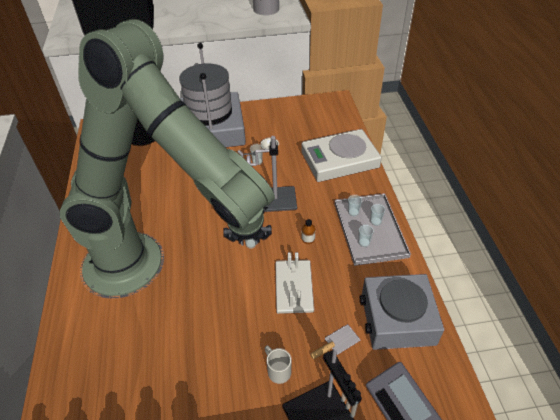

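The frames 0.3–0.7 s apart are the same, so the hoop is still. The rack, beaker and bottle are where they were, and the arm is clear (force ~0). Handing in.

```bash
python3 -c "
from station import env
print(env.sign_off())"
```

```text
the job is handed in; nothing more can be done
None
```

The hoop hangs on the J-hook with the keeper shut above it. I handed the job in at about 25 s of robot time.

- **How it went:** I pinched the rim at its top and lifted it out of the rack. I carried it to the hook and tilted the hand about 21° about the axle, so that the hoop's centre lay under the hook. I then lowered it past the keeper and the side force dropped to nothing. A wrist picture showed the keeper shut across the rim. I set the rim on the saddle, let go and withdrew.
- **Forces:** the keeper pushed sideways with up to about 9 N. Setting the rim down on the saddle reached about 14 N for a moment. I eased off to about 4 N before opening the fingers.
- **Last checks:** the hook and hoop did not change between scene and side pictures over 0.5 s, about 9 s after release. The tool force was about 0 with the hand over the rack, about 400 mm from the hook. The small beaker, bottle and rack looked unmoved. The left beaker and the mug also looked in place, but I compared those only by eye.
- **What disagreed or was not seen:**
  - The saddle came out at about 198 mm by eye and about 200 mm by touch.
  - The cameras differed by 2 to 4 mm on the post and the tip, and by up to 7 mm on the rack's centre.
  - The gripper read about 10 mm on the 12 mm tube.
  - In the last side picture the arm hid the lower part of the hoop, so the "at rest" check on that part is from the scene camera only.
  - The last clear view of the keeper was the wrist picture just after the fingers opened.

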